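Load the enclosed balance

TASK

Weigh the pot of salts: slide the roof door of the balance all the way back, set the pot down upright in the middle of the weighing pan without dropping it, and let go. Then slide the roof door fully shut over it. Leave the red-lidded sample cup and the tall glass beaker standing where they are.

Things in the scene. Friction and masses are not known exactly. Their poses are not given: they have to be found in the camera images.
- balance: white bench balance, fixed, at a new place and angle each time; origin on the worktop under the pan's centre, x from its front (flat control panel with blank display) to its back, y left, z up. Clear-walled chamber open only at the top: inner walls at x -80 and +87, y +-83 mm, tops 160 mm high (side rails 169). Behind it a solid housing 153 mm high, to x = +240 mm, over which the roof door slides back
- pan_top (a point): centre of the top face of the balance's round steel weighing pan, 96 mm across, 45 mm above the worktop, inside the chamber. Axes as the balance's
- roof_door (a joint): slide of the clear roof door in m: 0 = shut (at its stop), 0.148 = all the way back. It moves along the balance's x and stays where it is left; friction about 2 N plus 6 N per m/s. It starts shut or ajar by up to 40 mm. The pane's top is 166 mm above the worktop
- door_handle (a point): middle of the blue grip bar standing upright on the roof door near its front edge, 185 mm above the worktop; moves with the door (58 mm in front of the pan's centre when shut, 90 mm behind it when fully back). The bar is 12 mm thick along the balance's x, 64 mm long along y, and rises from 169 to 199 mm above the worktop. Axes as the balance's
- pot_center (a point): centre, half-way up, of the loose white plastic salts pot with a yellow label and ribbed white cap: 104 mm tall in all, body 62 mm across up to 88 mm, cap 59 mm across from 86 to 104 mm above its underside, about 160 g, closed. Stands upright on the worktop; z points up to the cap
- cup_center (a point): centre, half-way up, of the loose white sample cup with a red screw lid, 70 mm across, 72 mm tall; to be left alone
- beaker_center (a point): centre, half-way up, of the loose empty tall glass beaker, 55 mm across, 118 mm tall; to be left alone
There are look-alikes about, which are no part of the job. Leave any blue look-alike of the part that bears pot_center alone.

How it is judged:
By the outcome, as a careful person would: the job done as asked, in the order asked, and still so for the second after the job is handed in, with the robot touching nothing.
It also fails if it takes over 64 s, if anything falls off the work surface, if the arm or the gripper's body presses on something with over 40 N, if the wrist force passes 120 N, or if a joint passes its speed limit or range.

ROBOT

A 6-joint arm with a two-finger parallel gripper is mounted at the origin on a cart in front of the work surface, level with it; the furniture and walls round the work are solid. World frame = base frame: x ahead of the robot, y to its left, z up, the work surface at z = 0. Lengths are in mm, angles in degrees, forces in N, time in s.
With the tool pointing down it reaches from about 350 to 850 mm from the base axis. Payload 8.1 kg.
Tool frame: the origin (TCP) lies on the centre line of the jaws, within the pads' length; the fingertips stand 11 mm ahead of it and the grasp point (between the pads) lies 8 mm behind it; z points along the fingers, y is the direction in which the jaws open and shut (so a half turn about z gives the same grasp; the last joint's range is limited). The gripper opens to 85 mm and grips with 20 to 120 N. Pads are 22 mm wide; open, the fingers measure 114 mm over their backs; the gripper's body (76 mm by 85 mm) begins 54 mm behind the grasp point. The pads swing forward as they close: fully open they stand 13 mm farther back than shut.
Start: joints at [58.934, 7.471, 85.268, -0, 87.261, -4.893], TCP at [264.627, 538.496, 242.292] pointing down, gripper open.
Joint ranges: [-169.43, 169.43], [-51.17, 129.36], [1.28, 143.12], [-76.62, 256.62], [0, 156.53], [-152.29, 152.29]. Speed limits (degrees/s): [136.94, 136.94, 159.86, 180, 180, 180].

INTERFACE

Orientations are given as [roll, pitch, yaw] about the fixed x, y, z axes, in that order (R = Rz(yaw) Ry(pitch) Rx(roll)).
In Python, from bench import telemetry, viewer, r gives the robot as it stands.
- The arm moves only by the shell command python3 -m inch 'ROWS' [FORCE]. ROWS is JSON, a list of rows, each a list of 3 entries, a list of its own where there are three numbers: the shift along the tool's x, y, z in cm, then the turn, a rotation vector about the tool's x, y, z in rad, then the opening, from 0 (shut) to 1 (fully open). A call has 1 to 20 rows; each row is the pose to reach, as a shift and turn from the pose commanded when the call began, along the tool's axes at that moment; what a row does not reach only later rows make up. A row lasts 1/10 s, in which the tool goes at most 50 mm and 8.59 degrees, less where a joint would pass 70% of its speed; a pose out of reach is approached as far as the arm can. A call with a gripper value outside its range is refused whole. The fingers move at their own pace and stop on an object; FORCE is the grip in N (left out, the last holds). Time passes only in rows, so rows that repeat a pose let the fingers close. It gives the time, the measured TCP pose, the force and the opening at its end, in the units of the state.
- telemetry.sense(): the state, without advancing time (a new reading comes with each control period).
- viewer.snapshot(name): name is "side" or "top"; returns the picture (400x640x3 uint8, red, green, blue); there is no depth.
- viewer.camera_model(name): a dict with "fx", "fy", "cx", "cy" (pixels), "dist" ([k1, k2, p1, p2, k3] as OpenCV has them; the pictures are not rectified), "cam_to_world" (4x4, takes a point from camera to world coordinates). Camera axes: x right, y down, z forward; pixel columns grow to the right and rows downward; lengths in mm; the calibration is good to about 2 mm. A picture is of the moment at which its call begins. camera_model takes no time and is no camera call.
- r.hand_in(): hands the job in, once; it reports no verdict.
The state is a dict: "time": time; "joint_pos": joint angles; "qd": joint speeds; "joint_efforts": joint torques, N m; "tool_pos": TCP position; "tcp_rot": TCP orientation; "ft_force": force on the tool from outside, world axes, zero at the start; "wrist_torque": the same for the moment, N m; "finger_gap": finger opening in mm.
Only numpy, scipy, OpenCV 4.12 (cv2) and the standard library are available. Lean on these libraries where they do the work, as an engineer would, in place of code of your own. Each camera call takes 0.05 s, during which the arm holds its last target.

## Working session

There is one attempt and no reset: what is moved stays moved. The work goes in short steps, Python scripts to look and compute and a shell command to move; the robot and the scene stay as the last step left them, time stands still between calls to the robot, and variables do not carry over. Pictures are saved under pics/ and viewed, and the job is handed in when it is done.

```bash
ls; mkdir -p pics
python3 - <<'E'
from bench import telemetry, viewer, r
import cv2
print(telemetry.sense())
for n in("side","top"):
    im=viewer.snapshot(n); cv2.imwrite(f"pics/{n}0.png",im[:,:,::-1]); m=viewer.camera_model(n); print(n,m)
E
```

```text
pics
{'time': 0.0, 'joint_pos': array([ 5.89354846e+01,  7.51749322e+00,  8.53285582e+01,  2.24845638e-03,
        8.72609879e+01, -4.89204371e+00]), 'qd': array([ 0.04777757,  0.02101331,  0.04779257,  0.00805183,  0.13119194,
       -0.0735302 ]), 'joint_efforts': array([-2.52841583e-04, -5.69410586e+01, -5.00544333e+01, -4.31786812e-04,
        1.51517481e-02, -2.81658413e-05]), 'tool_pos': array([264.33260636, 538.05449985, 241.22645294]), 'tcp_rot': array([-1.79893542e+02, -1.13656519e-02,  1.53827408e+02]), 'ft_force': array([ 0.31305084, -0.20139996,  0.28853251]), 'wrist_torque': array([ 0.04193361,  0.00658434, -0.0357472 ]), 'finger_gap': 85.30314735257296}
side {'fx': 450.63730540353384, 'fy': 450.63730540353384, 'cx': 320.17063396466654, 'cy': 204.0788042203336, 'dist': array([-0.01584316,  0.        ,  0.        ,  0.        ,  0.        ]), 'cam_to_world': array([[ 5.25850839e-01, -6.54293527e-01,  5.43489535e-01,
        -2.69550564e+02],
       [-8.50556280e-01, -4.00054631e-01,  3.41336063e-01,
        -4.89165578e+02],
       [-5.90847149e-03, -6.41760292e-01, -7.66882532e-01,
         1.14552947e+03],
       [ 0.00000000e+00,  0.00000000e+00,  0.00000000e+00,
         1.00000000e+00]])}
top {'fx': 476.54049403166863, 'fy': 476.54049403166863, 'cx': 314.59083663710123, 'cy': 198.44493417089683, 'dist': array([0.02377277, 0.        , 0.        , 0.        , 0.        ]), 'cam_to_world': array([[-3.61184363e-02, -9.73033508e-01,  2.27818460e-01,
         1.83914196e+02],
       [-9.99345213e-01,  3.46778966e-02, -1.03241456e-02,
        -8.08360965e+00],
       [ 2.14547461e-03, -2.28042180e-01, -9.73648890e-01,
         1.29384631e+03],
       [ 0.00000000e+00,  0.00000000e+00,  0.00000000e+00,
         1.00000000e+00]])}
```

View pics/side0.png

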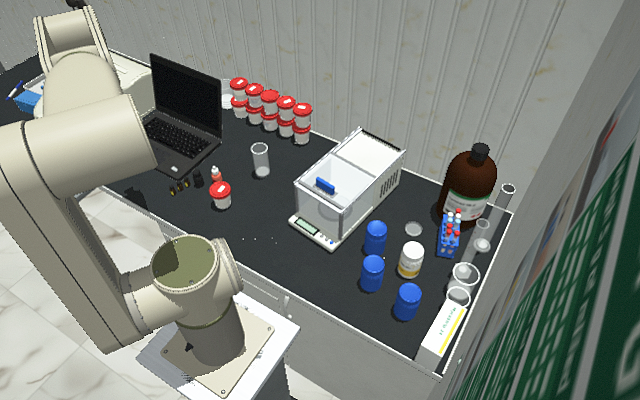

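View pics/top0.png

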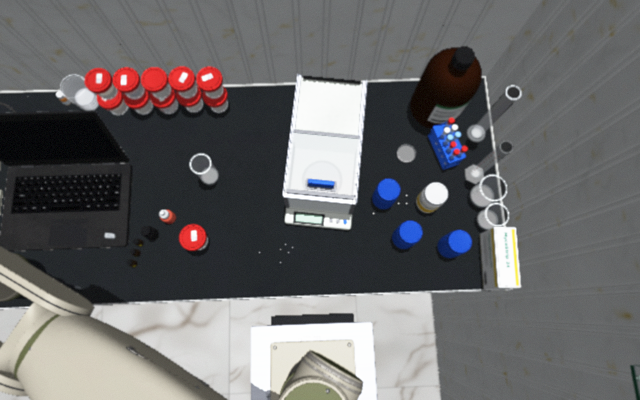

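The white pot with the yellow label is at side (411,260) and top (432,198), with blue look-alikes around it. The door handle is at side (325,185) and top (321,183). Next I'll zoom in and measure.

```bash
cat > h.py <<'E'
import numpy as np, cv2
from scipy.optimize import least_squares
from bench import telemetry, viewer
def proj(n,P):
    m=viewer.camera_model(n); T=np.linalg.inv(m["cam_to_world"]); P=np.atleast_2d(P).astype(float)
    K=np.array([[m["fx"],0,m["cx"]],[0,m["fy"],m["cy"]],[0,0,1]])
    return cv2.projectPoints(P,cv2.Rodrigues(T[:3,:3])[0],T[:3,3],K,np.array(m["dist"]))[0][:,0]
def back(n,uv,z):
    m=viewer.camera_model(n);K=np.array([[m["fx"],0,m["cx"]],[0,m["fy"],m["cy"]],[0,0,1]])
    d=cv2.undistortPoints(np.array([[uv]],float),K,np.array(m["dist"]))[0,0]
    T=np.array(m["cam_to_world"]); v=T[:3,:3]@[d[0],d[1],1]; o=T[:3,3]
    return o+v*(z-o[2])/v[2]
def crop(im,x0,y0,x1,y1,s,f): cv2.imwrite(f,cv2.resize(im[y0:y1,x0:x1],None,fx=s,fy=s,interpolation=cv2.INTER_CUBIC))
E
python3 - <<'E'
from h import *
s=cv2.imread('pics/side0.png');t=cv2.imread('pics/top0.png')
crop(s,280,120,440,300,3.3,'pics/s0z.png');crop(t,270,70,460,260,3.1,'pics/t0z.png')
E
```

```text
(no output)
```

View pics/s0z.png

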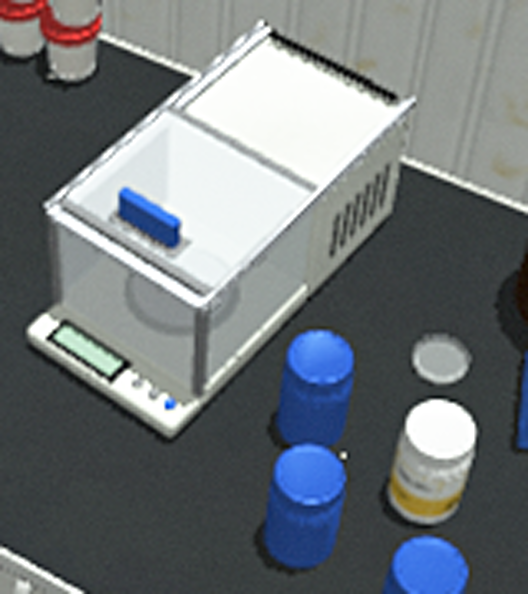

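View pics/t0z.png

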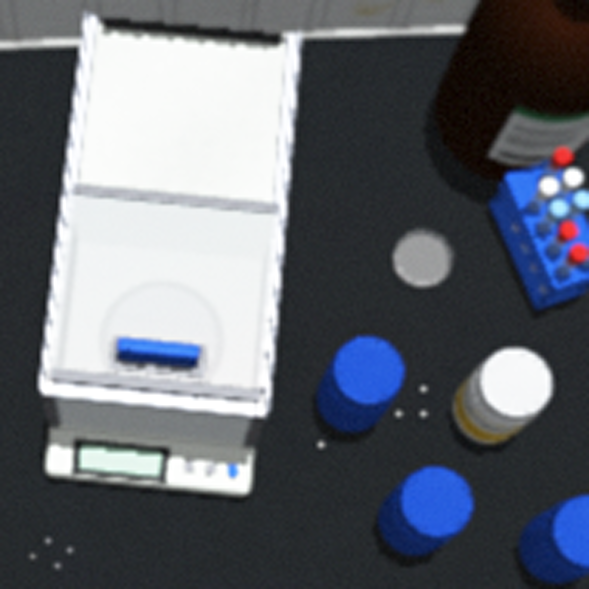

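Run:
```python
from h import *
t=lambda u,v:(270+(u+.5)/3.1-.5,70+(v+.5)/3.1-.5)
s=lambda u,v:(280+(u+.5)/3.3-.5,120+(v+.5)/3.3-.5)
def tri(a,b):
    f=lambda P:np.r_[proj('top',P)[0]-a,proj('side',P)[0]-b]
    q=least_squares(f,[500,-50,100]);return q.x.round(1),q.fun.round(2)
for nm,u,ss in [('railFL',(42,385),(48,208)),('railFR',(268,410),(206,303)),('railRL',(90,18),(264,25)),('railRR',(298,36),(413,100))]:
    a=t(*u);b=s(*ss);print(nm,back('top',a,169)[:2].round(1),back('side',b,169)[:2].round(1),tri(a,b))
print('pan',back('top',t(162,340),45)[:2].round(1),back('side',s(183,288),45)[:2].round(1))
for nm,u,ss in [('hL',(118,340),(122,190)),('hR',(200,347),(178,222))]:
    print(nm,back('top',t(*u),199)[:2].round(1),back('side',s(*ss),199)[:2].round(1))
print('cap',back('top',t(514,384),104)[:2].round(1),back('side',s(440,430),104)[:2].round(1))
for nm,u,ss in[('blueA',(366,370),(320,358)),('blueB',(436,502),(309,473))]:
    print(nm,back('top',t(*u),104)[:2].round(1),back('side',s(*ss),104)[:2].round(1))
print('cup',back('top',(193,236),72)[:2],'beaker',back('top',(201,162),118)[:2])
```

```text
railFL [461.3  55.8] [452.5  53.9] (array([462.3,  57.7, 158.9]), array([-0.55,  0.6 ,  0.95, -0.26]))
railFR [ 434.9 -120.1] [ 431.5 -120.7] (array([ 435.2, -119.9,  165.1]), array([-0.23,  0.24,  0.37, -0.12]))
railRL [773.7   9.2] [771.3   8.1] (array([775. ,   9.4, 166. ]), array([-0.08,  0.09,  0.14, -0.05]))
railRR [ 751.3 -162.6] [ 749.6 -164.7] (array([ 753.4, -163.2,  165.1]), array([ 0.04, -0.04, -0.07,  0.03]))
pan [528.7 -43.2] [525.1 -45.9]
hL [487.4  -5. ] [481.8  -6.1]
hR [479.6 -67.8] [474.9 -67. ]
cap [ 464.2 -331.4] [ 461.7 -332.7]
blueA [ 480.5 -209.9] [ 476.6 -212. ]
blueB [ 367.9 -258.8] [ 366.4 -258.3]
cup [381.53227369 296.05533937] beaker [565.791819  268.3001802]
```

```bash
cat >> h.py <<'E'
def bal(P,c,yaw):
    a=np.radians(yaw);R=np.array([[np.cos(a),-np.sin(a),0],[np.sin(a),np.cos(a),0],[0,0,1]]);return np.atleast_2d(P)@R.T+[c[0],c[1],0]
def box(x0,x1,y0,y1,z):return [[x0,y0,z],[x1,y0,z],[x1,y1,z],[x0,y1,z],[x0,y0,z]]
def overlay(n,im,c,yaw,s,pot,win,k,f,potz=0):
    x0,y0,x1,y1=win; o=cv2.resize(im[y0:y1,x0:x1],None,fx=k,fy=k,interpolation=cv2.INTER_CUBIC)
    th=np.linspace(0,2*np.pi,60);C=np.c_[np.cos(th),np.sin(th),0*th]
    L=[(bal(C*48+[0,0,45],c,yaw),(0,255,0)),(bal(box(-80,87,-83,83,160),c,yaw),(0,0,255)),(bal(box(-83,240,-86,86,169),c,yaw),(255,0,255)),
       (bal(box(-64+s,-52+s,-32,32,199),c,yaw),(0,255,255)),(bal(box(-64+s,-52+s,-32,32,169),c,yaw),(0,160,255)),
       (C*29.5+[pot[0],pot[1],potz+104],(0,0,255)),(C*31+[pot[0],pot[1],potz],(0,255,0))]
    for P,col in L:
        q=((proj(n,P)-[x0,y0]+.5)*k-.5); cv2.polylines(o,[np.round(q*8).astype(int)],False,col,1,cv2.LINE_AA,3)
    cv2.imwrite(f,o)
E
python3 - <<'E'
from h import *
for n,w,k in(('side',(280,120,440,300),3.3),('top',(270,70,460,260),3.1)):
    overlay(n,cv2.imread(f'pics/{n}0.png'),(527,-44),-8.1,.0115*1000,(463,-332),w,k,f'pics/{n}0o.png')
E
```

```text
(no output)
```

View pics/side0o.png

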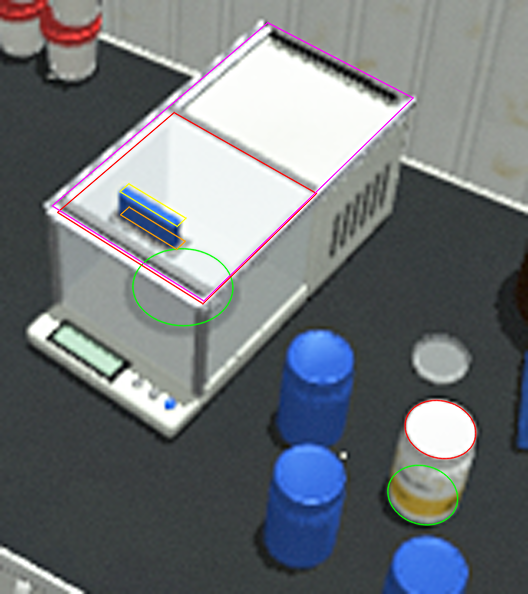

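View pics/top0o.png

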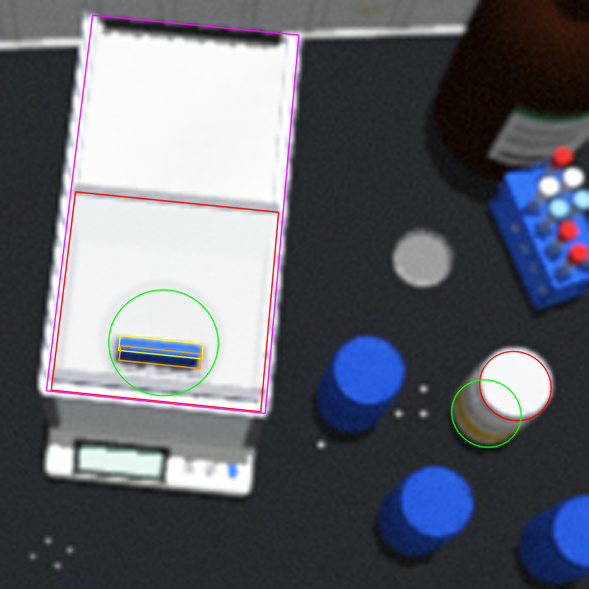

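```bash
cat >> h.py <<'E'
from scipy.spatial.transform import Rotation as Ro
def rel(tgt,yaw):
    s=telemetry.sense(); R=Ro.from_euler('xyz',s["tcp_rot"],degrees=True); Rt=Ro.from_euler('xyz',[180,0,yaw],degrees=True)
    print('t',round(s["time"],2),'pos',s["tool_pos"].round(1),s["tcp_rot"].round(2),'F',s["ft_force"].round(1),'gap',round(s["finger_gap"],1))
    print('shift cm',(R.inv().apply(np.array(tgt)-s["tool_pos"])/10).round(2),'rot',(R.inv()*Rt).as_rotvec().round(3))
E
python3 -c "
from h import *
rel((479.5,-36.7,270),82)"
```

```text
t 0.1 pos [264.4 538.1 241.3] [-1.7990e+02 -1.0000e-02  1.5383e+02] F [ 0.1 -0.2  0.4] gap 85.3
shift cm [-44.66 -42.1   -2.8 ] rot [-2.000e-03  1.000e-03  1.254e+00]
```

```bash
python3 -m inch '[[[0,0,-4],[0,0,0],1],[[-45,-42,-4],[0,0,1.254],1],[[-45,-42,-4],[0,0,1.254],1],[[-45,-42,-4],[0,0,1.254],1],[[-45,-42,-4],[0,0,1.254],1],[[-45,-42,-4],[0,0,1.254],1],[[-45,-42,-4],[0,0,1.254],1],[[-45,-42,-4],[0,0,1.254],1],[[-45,-42,-4],[0,0,1.254],1],[[-45,-42,-4],[0,0,1.254],1],[[-45,-42,-4],[0,0,1.254],1],[[-45,-42,-4],[0,0,1.254],1],[[-45,-42,-4],[0,0,1.254],1],[[-45,-42,-4],[0,0,1.254],0.7],[[-45,-42,-4],[0,0,1.254],0.7],[[-45,-42,-4],[0,0,1.254],0.7],[[-45,-42,-4],[0,0,1.254],0.7],[[-45,-42,-4],[0,0,1.254],0.7]]' 20
python3 -c "
from h import *
rel((479.5,-36.7,185),82)
for n in('side','top'):
    cv2.imwrite(f'pics/{n}1.png',viewer.snapshot(n)[:,:,::-1])
"
```

```text
time: 1.9
tool_pos: [483.0, -35.5, 282.4]
tcp_rot: [180.0, -0.0, 82.1]
ft_force: [-0.7, 1.0, 0.2]
finger_gap: 59.6
t 1.9 pos [483.  -35.5 282.4] [ 1.7999e+02 -1.0000e-02  8.2100e+01] F [-0.7  1.   0.2] gap 59.6
shift cm [-0.17 -0.33  9.74] rot [ 0.    -0.     0.002]
```

```bash
python3 -m inch '[[[-0.15,-0.3,3],[0,0,0],0.7],[[-0.15,-0.3,6],[0,0,0],0.7],[[-0.15,-0.3,8],[0,0,0],0.7],[[-0.15,-0.3,9],[0,0,0],0.7],[[-0.15,-0.3,9.6],[0,0,0],0.7],[[-0.15,-0.3,9.6],[0,0,0],0.7]]' 
python3 -c "
from h import *
rel((479.5,-36.7,185),82)
for n in('side','top'):
    im=viewer.snapshot(n)[:,:,::-1]
    crop(im,270,80,420,260,3.3,f'pics/{n}2.png')
"
```

```text
time: 2.6
tool_pos: [480.0, -37.7, 186.3]
tcp_rot: [-180.0, -0.0, 82.0]
ft_force: [0.7, 0.2, -0.3]
finger_gap: 60.2
t 2.6 pos [480.  -37.7 186.3] [-179.98   -0.     82.  ] F [ 0.7  0.2 -0.3] gap 60.2
shift cm [ 0.1  -0.07  0.13] rot [-0. -0.  0.]
```

View pics/side2.png

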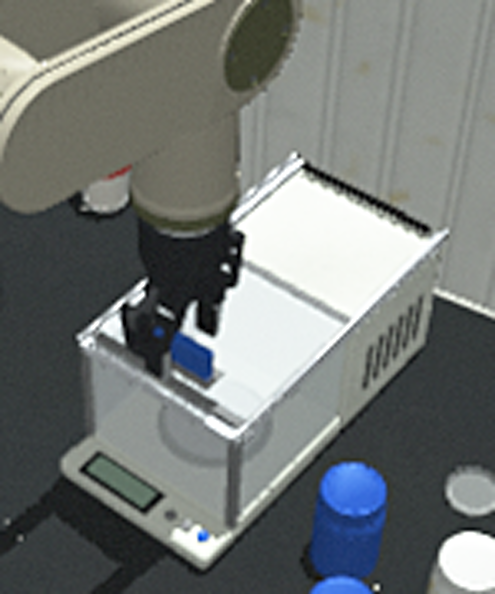

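The fingers straddle the blue bar. I'll close on it with 20 N.

```bash
python3 -m inch '[[[0,0,0],[0,0,0],0.1],[[0,0,0],[0,0,0],0.1],[[0,0,0],[0,0,0],0.1],[[0,0,0],[0,0,0],0.1],[[0,0,0],[0,0,0],0.1],[[0,0,0],[0,0,0],0.1],[[0,0,0],[0,0,0],0.1],[[0,0,0],[0,0,0],0.1]]' 20
python3 -c "
from h import *
rel((479.5,-36.7,185),82)"
```

```text
time: 3.5
tool_pos: [480.4, -38.1, 186.8]
tcp_rot: [180.0, 0.0, 82.0]
ft_force: [-0.3, 0.4, 5.5]
finger_gap: 11.5
t 3.5 pos [480.4 -38.1 186.8] [179.95   0.    81.98] F [-0.3  0.4  5.5] gap 11.5
shift cm [ 0.12 -0.1   0.18] rot [ 0.001  0.    -0.   ]
```

```bash
python3 -m inch '[[[0,0,-0.2],[0,0,0],0.1],[[0,1,-0.2],[0,0,0],0.1],[[0,3,-0.2],[0,0,0],0.1],[[0,5,-0.2],[0,0,0],0.1],[[0,7,-0.2],[0,0,0],0.1],[[0,9,-0.2],[0,0,0],0.1],[[0,11,-0.2],[0,0,0],0.1],[[0,12.5,-0.2],[0,0,0],0.1],[[0,13,-0.2],[0,0,0],0.1],[[0,13,-0.2],[0,0,0],0.1]]' 20
python3 -c "
from h import *
rel((479.5+135,-36.7,185),82)"
```

```text
time: 4.5
tool_pos: [609.1, -56.1, 186.9]
tcp_rot: [-179.9, -0.0, 82.0]
ft_force: [0.9, 0.1, -8.8]
finger_gap: 11.7
t 4.5 pos [609.1 -56.1 186.9] [-1.7993e+02 -1.0000e-02  8.1980e+01] F [ 0.9  0.1 -8.8] gap 11.7
shift cm [2.   0.27 0.19] rot [-0.001 -0.    -0.   ]
```

```bash
python3 -m inch '[[[0,0.2,0.1],[0,0,0],0.1],[[0,0.4,0.1],[0,0,0],0.1],[[0,0.5,0.1],[0,0,0],0.1]]'; python3 -m inch '[[[0,0.1,0],[0,0,0],0.1],[[0,0.1,0],[0,0,0],0.1]]';python3 -m inch '[[[0,0.1,0],[0,0,0],0.1],[[0,0.1,0],[0,0,0],0.1]]'; python3 -m inch '[[[0,0.1,0],[0,0,0],0.1],[[0,0.1,0],[0,0,0],0.1]]'
```

```text
time: 4.8
tool_pos: [613.1, -56.7, 186.9]
tcp_rot: [-179.9, -0.0, 82.0]
ft_force: [-2.1, 0.6, -5.6]
finger_gap: 11.5
time: 5.0
tool_pos: [614.4, -56.9, 187.0]
tcp_rot: [-180.0, -0.0, 82.0]
ft_force: [-1.5, 0.3, -7.1]
finger_gap: 11.7
time: 5.2
tool_pos: [615.5, -57.0, 186.9]
tcp_rot: [-180.0, -0.0, 82.0]
ft_force: [-2.1, 1.0, -8.1]
finger_gap: 11.6
time: 5.4
tool_pos: [616.6, -57.2, 187.0]
tcp_rot: [-180.0, -0.0, 82.0]
ft_force: [-1.4, 0.9, -9.9]
finger_gap: 11.6
```

```bash
for i in 1; do python3 -m inch '[[[0,0.1,0.1],[0,0,0],0.1],[[0,0.1,0.1],[0,0,0],0.1]]'; python3 -m inch '[[[0,0.1,0],[0,0,0],0.1],[[0,0.1,0],[0,0,0],0.1]]';python3 -m inch '[[[0,0.1,0],[0,0,0],0.1],[[0,0.1,0],[0,0,0],0.1]]'; done
```

```text
time: 5.6
tool_pos: [618.3, -57.4, 187.0]
tcp_rot: [179.9, -0.0, 82.0]
ft_force: [-0.5, 0.1, -4.7]
finger_gap: 11.8
time: 5.8
tool_pos: [619.2, -57.5, 186.9]
tcp_rot: [179.9, -0.0, 82.0]
ft_force: [-0.4, 0.7, -3.9]
finger_gap: 11.6
time: 6.0
tool_pos: [619.4, -57.6, 186.9]
tcp_rot: [-180.0, -0.0, 82.0]
ft_force: [-5.9, 2.1, 0.6]
finger_gap: 11.5
```

```bash
python3 -m inch '[[[0,0.1,0],[0,0,0],0.1],[[0,0.1,0],[0,0,0],0.1]]'; python3 -m inch '[[[0,0.05,0],[0,0,0],0.1],[[0,0.05,0],[0,0,0],0.1]]'
```

```text
time: 6.2
tool_pos: [619.4, -57.6, 186.9]
tcp_rot: [-179.8, 0.0, 82.0]
ft_force: [-12.7, 2.5, 4.0]
finger_gap: 11.6
time: 6.4
tool_pos: [619.5, -57.6, 186.9]
tcp_rot: [-179.8, 0.0, 82.0]
ft_force: [-15.4, 2.7, 5.8]
finger_gap: 11.4
```

Stop found: the force rises with no motion. Back off slightly, release, rise.

```bash
python3 -m inch '[[[0,-0.25,0],[0,0,0],0.1],[[0,-0.25,0],[0,0,0],0.5],[[0,-0.25,0],[0,0,0],0.5],[[0,-0.25,0],[0,0,0],0.5],[[0,-0.25,0],[0,0,0],0.5],[[0,-0.25,-4],[0,0,0],1],[[0,-0.25,-8],[0,0,0],1],[[0,-0.25,-8],[0,0,0],1]]'
python3 -c "
from h import *
for n in('side','top'):
    im=viewer.snapshot(n)[:,:,::-1]
    overlay(n,im,(529,-44),-8.1,148,(463,-332),(270,60,460,250),3.1,f'pics/{n}3.png')
rel((463,-332,267),-8)
"
```

```text
time: 7.2
tool_pos: [621.8, -58.1, 274.2]
tcp_rot: [179.3, 0.0, 82.0]
ft_force: [0.7, 0.1, 0.7]
finger_gap: 83.4
t 7.3 pos [619.7 -57.8 268.2] [1.7978e+02 1.0000e-02 8.1980e+01] F [ 0.3  1.  -1. ] gap 85.5
shift cm [-29.34 -11.69   0.08] rot [ 0.003 -0.003  1.57 ]
```

View pics/side3.png

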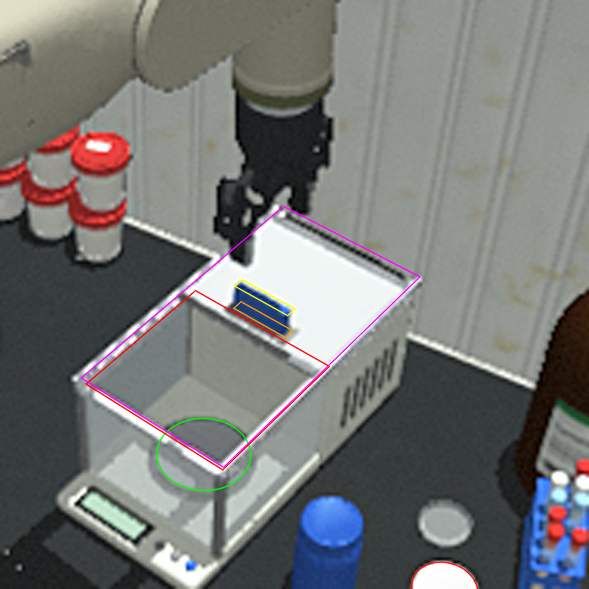

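View pics/top3.png

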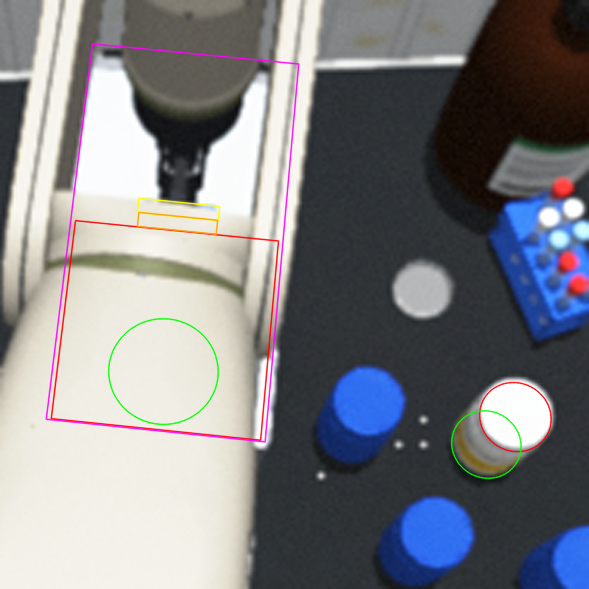

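```bash
python3 -m inch '[[[-4,-2,-1],[0,0,0.15],1],[[-8,-4,-1],[0,0,0.3],1],[[-12,-6,-1],[0,0,0.45],1],[[-16,-7,-1],[0,0,0.6],1],[[-20,-8.5,-1],[0,0,0.75],1],[[-24,-10,-1],[0,0,0.9],1],[[-27,-11,-1],[0,0,1.05],1],[[-29.3,-11.5,-1],[0,0,1.2],1],[[-29.3,-11.5,-1],[0,0,1.35],1],[[-29.3,-11.5,-1],[0,0,1.5],1],[[-29.3,-11.5,-1],[0,0,1.57],1],[[-29.3,-11.5,-1],[0,0,1.57],1],[[-29.3,-11.5,-1],[0,0,1.57],1]]' 20
python3 -c "
from h import *
im=viewer.snapshot('side')[:,:,::-1]
cv2.imwrite('pics/side4.png',im)
rel((465,-332,62),-8)
"
```

```text
time: 8.6
tool_pos: [463.5, -331.3, 274.9]
tcp_rot: [-179.9, 0.1, -7.8]
ft_force: [0.0, -0.0, -0.0]
finger_gap: 85.3
t 8.65 pos [ 463.7 -331.3  275.3] [-1.7995e+02  8.0000e-02 -7.8400e+00] F [ 0.2  0.7 -0.4] gap 85.5
shift cm [ 0.17  0.07 21.33] rot [-0.001  0.001  0.003]
```

View pics/side4.png

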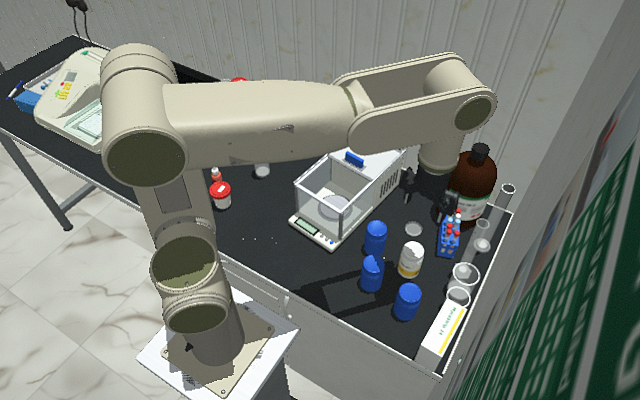

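Gripper at side (430,190) above the pot, pads clear of the neighbours. Descending.

```bash
python3 -m inch '[[[0.15,0.05,4],[0,0,0],1],[[0.15,0.05,8],[0,0,0],1],[[0.15,0.05,12],[0,0,0],1],[[0.15,0.05,14],[0,0,0],1],[[0.15,0.05,14.5],[0,0,0],1],[[0.15,0.05,14.5],[0,0,0],1]]'
python3 -c "
from h import *
im=viewer.snapshot('side')[:,:,::-1]
crop(im,350,150,510,330,3.2,'pics/side5.png')
im=viewer.snapshot('top')[:,:,::-1]
crop(im,350,100,530,290,3.1,'pics/top5.png')
rel((465,-332,62),-8)
"
```

```text
time: 9.25
tool_pos: [465.0, -331.9, 130.7]
tcp_rot: [-180.0, 0.1, -7.9]
ft_force: [-0.1, 0.5, 0.1]
finger_gap: 85.3
t 9.35 pos [ 466.2 -333.   133.1] [ 1.7992e+02 -1.2000e-01 -7.9400e+00] F [-0.7  0.1  0.8] gap 85.5
shift cm [-0.15 -0.09  7.11] rot [ 0.001 -0.002  0.001]
```

View pics/side5.png

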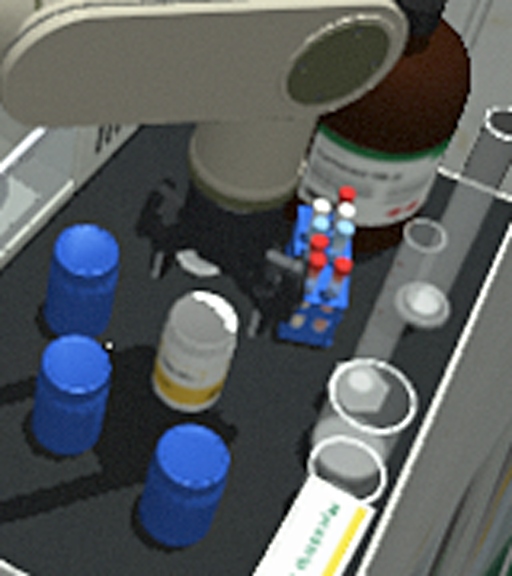

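View pics/top5.png

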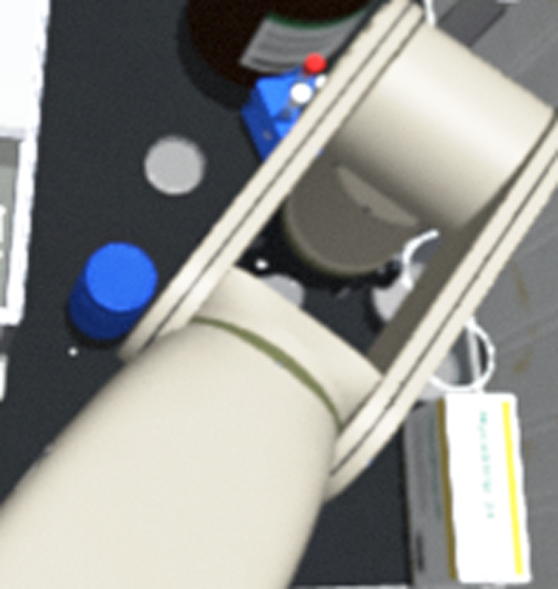

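```bash
python3 -c "
from h import *
print(back('top',(446,168),0),back('top',(474,174),30),back('top',(490,190),80),back('top',(434,165),60))
print(proj('side',[[465,-332,125]]),proj('side',[[465+.14*-43,-332+43,128],[465-6,-332-43,128]]))
"
```

```text
[ 561.76770105 -396.28394778    0.        ] [ 533.04853933 -462.32360072   30.        ] [ 474.27819963 -481.18691821   80.        ] [ 553.84046247 -346.81414307   60.        ]
[[414.4212056  244.69549989]] [[399.36735113 238.91172817]
 [428.33662086 252.47350427]]
```

Everything clears and the jaws are centred on the pot. Lower to TCP z≈62.

```bash
python3 -m inch '[[[0,0,2],[0,0,0],1],[[0,0,4],[0,0,0],1],[[0,0,5.5],[0,0,0],1],[[0,0,6.5],[0,0,0],1],[[0,0,6.8],[0,0,0],1],[[0,0,6.8],[0,0,0],1]]'
python3 -c "
from h import *
rel((465,-332,62),-8)
"
```

```text
time: 9.95
tool_pos: [465.5, -332.4, 63.5]
tcp_rot: [180.0, 0.0, -8.0]
ft_force: [-0.2, 0.5, 0.3]
finger_gap: 85.4
t 9.95 pos [ 465.5 -332.4   63.5] [180.     0.    -7.97] F [-0.2  0.5  0.3] gap 85.4
shift cm [-0.05 -0.03  0.15] rot [0.    0.    0.001]
```

```bash
python3 -m inch '[[[0,0,0],[0,0,0],0.8],[[0,0,0],[0,0,0],0.75],[[0,0,0],[0,0,0],0.7],[[0,0,0],[0,0,0],0.6],[[0,0,0],[0,0,0],0.5],[[0,0,0],[0,0,0],0.5],[[0,0,0],[0,0,0],0.5],[[0,0,0],[0,0,0],0.5]]' 40
python3 -m inch '[[[0,0,-0.5],[0,0,0],0.5],[[0,0,-2],[0,0,0],0.5],[[0,0,-3],[0,0,0],0.5],[[0,0,-3],[0,0,0],0.5],[[0,0,-3],[0,0,0],0.5]]'
python3 -c "
from h import *
im=viewer.snapshot('side')[:,:,::-1]
crop(im,350,150,510,330,3.2,'pics/side6.png')
rel((465,-332,62),-8)
"
```

```text
time: 10.75
tool_pos: [466.1, -333.0, 64.6]
tcp_rot: [179.9, -0.1, -8.0]
ft_force: [-0.6, 0.1, 6.2]
finger_gap: 60.7
time: 11.25
tool_pos: [465.7, -332.6, 94.0]
tcp_rot: [180.0, -0.1, -8.0]
ft_force: [0.5, -0.3, -2.0]
finger_gap: 60.3
t 11.3 pos [ 465.3 -332.3   93.3] [ 1.80e+02 -1.00e-02 -7.97e+00] F [ 0.5  0.4 -1.8] gap 60.4
shift cm [-0.04 -0.02  3.13] rot [ 0. -0.  0.]
```

View pics/side6.png

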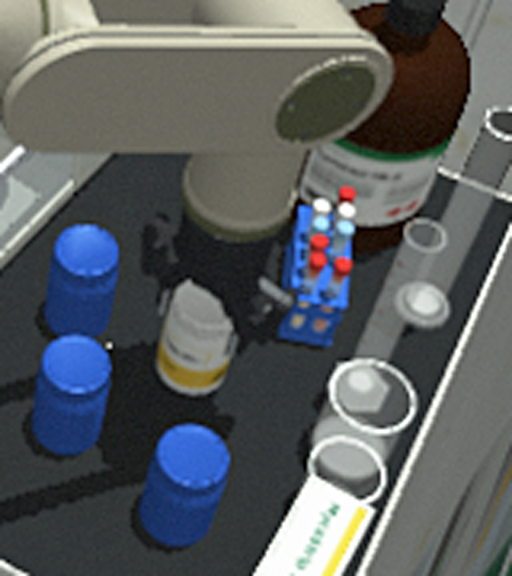

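```bash
python3 -m inch '[[[0,0,-2],[0,0,0],0.5],[[0,0,-5],[0,0,0],0.5],[[0,0,-8],[0,0,0],0.5],[[0,0,-11],[0,0,0],0.5],[[0,0,-14],[0,0,0],0.5],[[0,0,-16],[0,0,0],0.5],[[0.2,-2,-17],[0,0,0],0.5],[[0.4,-5,-17],[0,0,0],0.5],[[0.7,-8,-17],[0,0,0],0.5],[[0.9,-11,-17],[0,0,0],0.5],[[1.1,-14,-17],[0,0,0],0.5],[[1.3,-17,-17],[0,0,0],0.5],[[1.6,-20,-17],[0,0,0],0.5],[[1.8,-23,-17],[0,0,0],0.5],[[2,-26,-17],[0,0,0],0.5],[[2.2,-28,-17],[0,0,0],0.5],[[2.3,-29,-17],[0,0,0],0.5],[[2.3,-29.4,-17],[0,0,0],0.5],[[2.3,-29.4,-17],[0,0,0],0.5],[[2.3,-29.4,-17],[0,0,0],0.5]]'
python3 -c "
from h import *
for n in('side','top'):
    im=viewer.snapshot(n)[:,:,::-1]
    overlay(n,im,(528,-44),-8.1,148,(529,-44),(270,60,440,240),3.3,f'pics/{n}7.png',195)
rel((529,-44,110),-8)
"
```

```text
time: 13.3
tool_pos: [528.7, -45.2, 263.1]
tcp_rot: [180.0, 0.0, -8.0]
ft_force: [-0.1, 0.5, -1.3]
finger_gap: 60.2
t 13.4 pos [528.8 -45.3 263.2] [ 1.7999e+02  1.0000e-02 -8.0500e+00] F [ 0.7  0.2 -1.7] gap 60.1
shift cm [ 1.000e-02 -1.300e-01  1.532e+01] rot [ 0.     0.    -0.001]
```

View pics/side7.png

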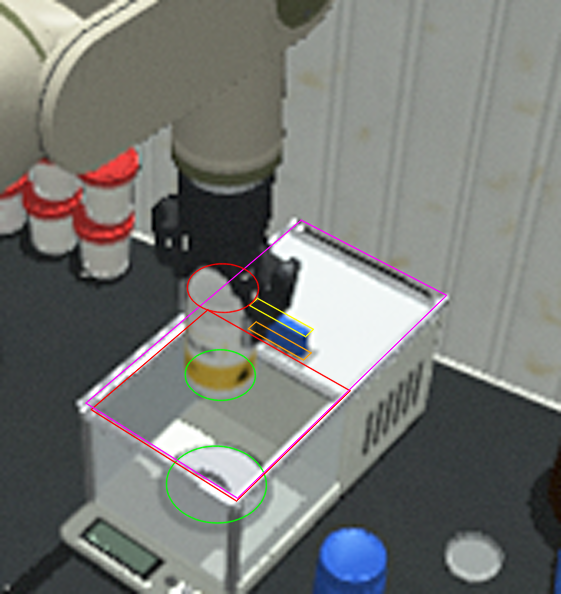

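```bash
python3 -m inch '[[[0,-0.1,3],[0,0,0],0.5],[[0,-0.1,6],[0,0,0],0.5],[[0,-0.1,9],[0,0,0],0.5],[[0,-0.1,12],[0,0,0],0.5],[[0,-0.1,14],[0,0,0],0.5],[[0,-0.1,14.7],[0,0,0],0.5],[[0,-0.1,14.7],[0,0,0],0.5],[[0,-0.1,14.7],[0,0,0],0.5]]'
python3 -c "
from h import *
im=viewer.snapshot('side')[:,:,::-1]
crop(im,270,100,440,280,3.3,'pics/side8.png')
rel((529,-44,110),-8)
"
```

```text
time: 14.2
tool_pos: [529.9, -43.8, 117.6]
tcp_rot: [180.0, -0.1, -8.0]
ft_force: [1.0, 0.3, -0.5]
finger_gap: 60.3
t 14.25 pos [530.2 -43.8 118. ] [ 1.7999e+02 -1.5000e-01 -7.9900e+00] F [ 0.5  0.3 -1.8] gap 60.1
shift cm [-0.12  0.04  0.8 ] rot [ 0.    -0.003  0.   ]
```

View pics/side8.png

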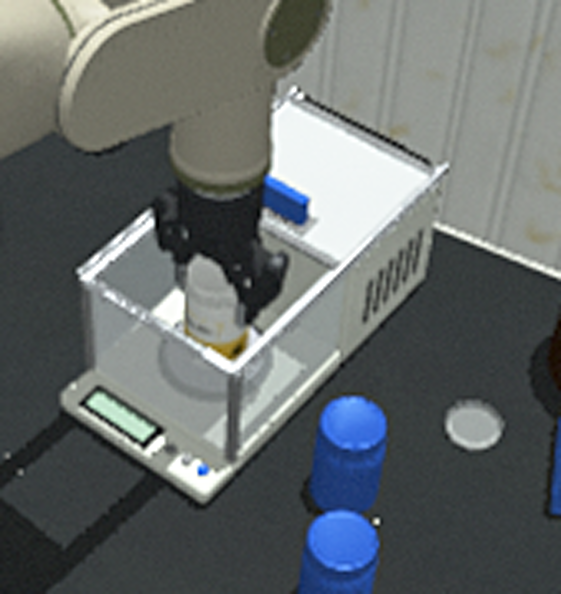

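The pot is just above the pan and looks centred. Lowering gently until contact.

```bash
python3 -m inch '[[[0,0,0.2],[0,0,0],0.5],[[0,0,0.3],[0,0,0],0.5],[[0,0,0.4],[0,0,0],0.5],[[0,0,0.4],[0,0,0],0.5]]';  python3 -m inch '[[[0,0,0.1],[0,0,0],0.5],[[0,0,0.1],[0,0,0],0.5],[[0,0,0.1],[0,0,0],0.5]]'; python3 -m inch '[[[0,0,0.1],[0,0,0],0.5],[[0,0,0.1],[0,0,0],0.5],[[0,0,0.1],[0,0,0],0.5]]'
```

```text
time: 14.65
tool_pos: [529.0, -43.3, 112.3]
tcp_rot: [180.0, 0.0, -8.0]
ft_force: [-0.1, -0.4, -2.0]
finger_gap: 60.1
time: 14.95
tool_pos: [529.0, -43.3, 111.2]
tcp_rot: [-180.0, 0.0, -8.0]
ft_force: [-1.3, -0.3, -1.2]
finger_gap: 60.3
time: 15.25
tool_pos: [529.0, -43.4, 110.2]
tcp_rot: [180.0, 0.0, -8.0]
ft_force: [-0.3, -0.4, -1.2]
finger_gap: 60.4
```

```bash
python3 -m inch '[[[0,0,0.1],[0,0,0],0.5],[[0,0,0.1],[0,0,0],0.5],[[0,0,0.1],[0,0,0],0.5]]';  python3 -m inch '[[[0,0,0.1],[0,0,0],0.5],[[0,0,0.1],[0,0,0],0.5],[[0,0,0.1],[0,0,0],0.5]]'
```

```text
time: 15.55
tool_pos: [529.3, -43.4, 109.6]
tcp_rot: [180.0, -0.0, -8.0]
ft_force: [-0.5, 0.1, 2.3]
finger_gap: 60.4
time: 15.85
tool_pos: [529.6, -43.5, 109.7]
tcp_rot: [180.0, -0.1, -8.0]
ft_force: [-3.6, 1.2, 9.4]
finger_gap: 59.9
```

```bash
python3 -m inch '[[[0,0,-0.05],[0,0,0],0.72],[[0,0,-0.05],[0,0,0],0.76],[[0,0,-0.05],[0,0,0],0.82],[[0,0,-0.05],[0,0,0],0.9],[[0,0,-0.05],[0,0,0],1],[[0,0,-0.05],[0,0,0],1],[[0,0,-0.05],[0,0,0],1]]'
python3 -c "
from h import *
im=viewer.snapshot('side')[:,:,::-1]
crop(im,270,100,440,280,3.3,'pics/side9.png')
rel((529,-44,250),-8)
"
```

```text
time: 16.55
tool_pos: [529.0, -43.4, 108.7]
tcp_rot: [180.0, 0.0, -8.0]
ft_force: [-0.1, 0.1, 0.1]
finger_gap: 85.8
t 16.6 pos [529.  -43.4 108.8] [ 1.80e+02  1.00e-02 -7.97e+00] F [-0.6  0.2 -0.4] gap 85.2
shift cm [ 1.000e-02  6.000e-02 -1.412e+01] rot [0. 0. 0.]
```

View pics/side9.png

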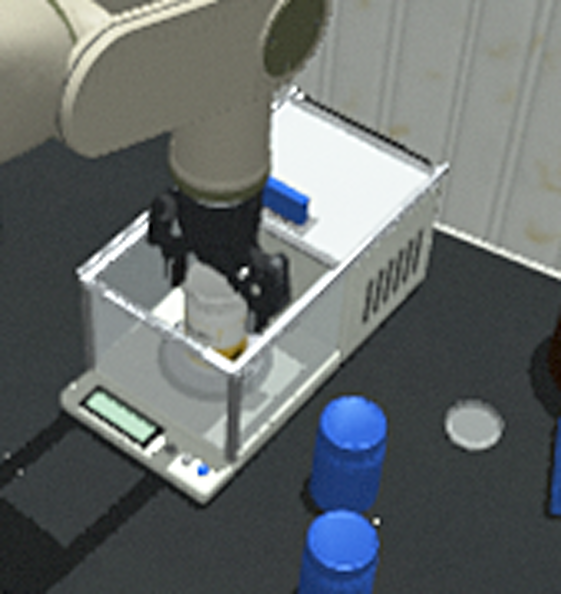

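Released and standing. Straight up, then toward the left to clear the view.

```bash
python3 -m inch '[[[0,0,-1],[0,0,0],1],[[0,0,-3],[0,0,0],1],[[0,0,-6],[0,0,0],1],[[0,0,-10],[0,0,0],1],[[0,0,-14],[0,0,0],1],[[0,0,-17],[0,0,0],1],[[4,0,-18],[0,0,-0.15],1],[[8,0,-18],[0,0,-0.3],1],[[9,0,-18],[0,0,-0.45],1],[[9,0,-18],[0,0,-0.6],1],[[9,0,-18],[0,0,-0.75],1],[[9,0,-18],[0,0,-0.9],1],[[9,0,-18],[0,0,-1.05],1],[[9,0,-18],[0,0,-1.2],1],[[9,0,-18],[0,0,-1.35],1],[[9,0,-18],[0,0,-1.5],0.7],[[9,0,-18],[0,0,-1.57],0.7],[[9,0,-18],[0,0,-1.57],0.7],[[9,0,-18],[0,0,-1.57],0.7]]' 20
python3 -c "
from h import *
for n in('side','top'):
    im=viewer.snapshot(n)[:,:,::-1]
    overlay(n,im,(528,-44),-8.1,148,(528,-44),(270,70,440,250),3.3,f'pics/{n}10.png',45)
rel((619,-57.6,187),82)
"
```

```text
time: 18.5
tool_pos: [618.2, -55.8, 289.4]
tcp_rot: [180.0, 0.0, 81.8]
ft_force: [0.8, 0.0, -0.9]
finger_gap: 60.0
t 18.6 pos [618.2 -55.8 289.1] [179.99  -0.    81.87] F [-0.  -0.1 -0.1] gap 59.6
shift cm [-0.16  0.1  10.21] rot [ 0.    -0.    -0.002]
```

View pics/side10.png

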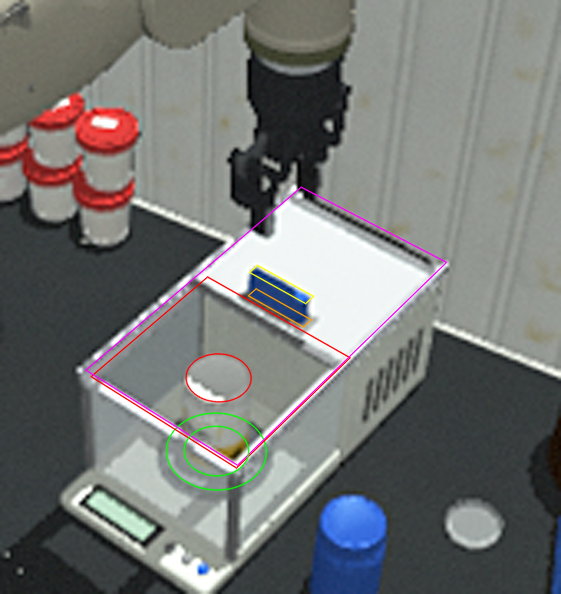

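View pics/top10.png

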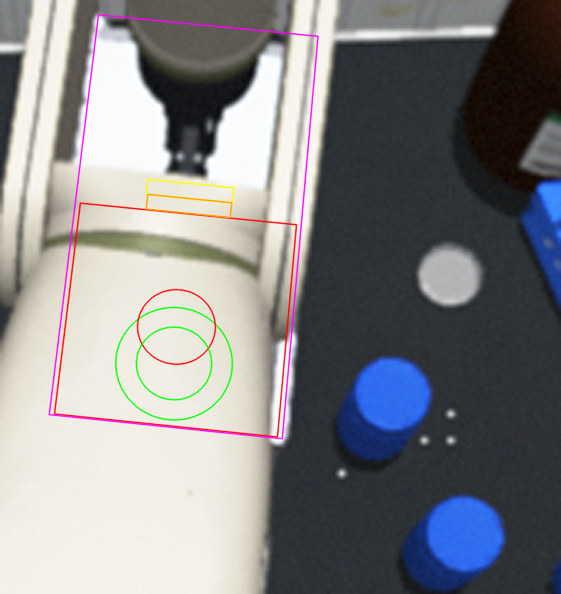

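```bash
python3 -c "
from h import *
im=viewer.snapshot('side')[:,:,::-1]
im=(255*(im/255.)**0.6).astype('uint8')
crop(im,300,160,375,240,7,'pics/side11.png')
overlay('side',im,(528,-44),-8.1,148,(528,-44),(300,160,375,240),7,'pics/side11o.png',45)
"
```

```text
(no output)
```

View pics/side11.png

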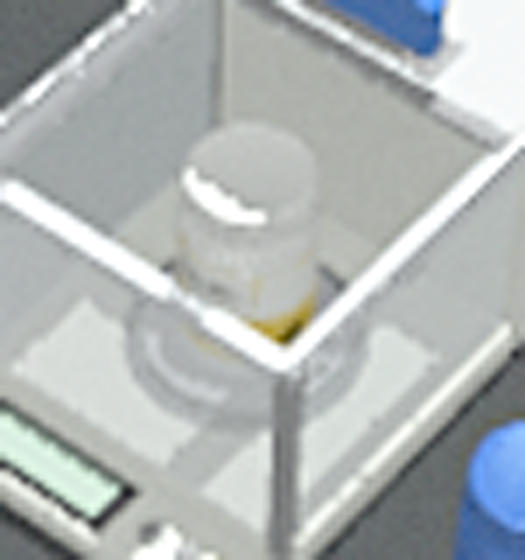

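View pics/side11o.png

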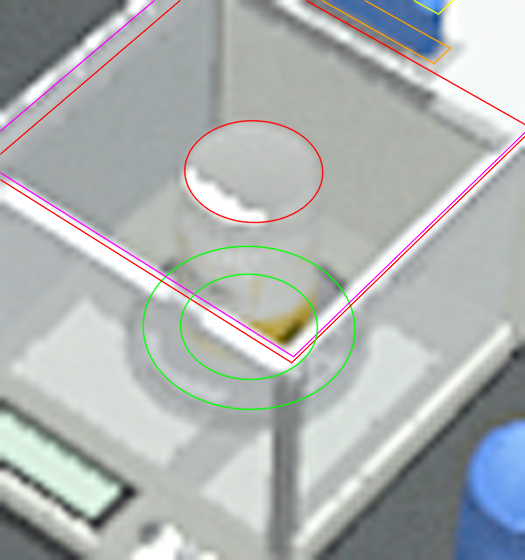

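The pot stands upright and its cap matches the predicted outline for the pan centre to within 1 px. Now the door.

```bash
python3 -m inch '[[[-0.15,0.05,3],[0,0,0],0.7],[[-0.15,0.05,6],[0,0,0],0.7],[[-0.15,0.05,8],[0,0,0],0.7],[[-0.15,0.05,9.5],[0,0,0],0.7],[[-0.15,0.05,9.9],[0,0,0],0.7],[[-0.15,0.05,9.9],[0,0,0],0.7]]' 20
python3 -m inch '[[[0,0,0],[0,0,0],0.1],[[0,0,0],[0,0,0],0.1],[[0,0,0],[0,0,0],0.1],[[0,0,0],[0,0,0],0.1],[[0,0,0],[0,0,0],0.1],[[0,0,0],[0,0,0],0.1],[[0,0,0],[0,0,0],0.1],[[0,0,0],[0,0,0],0.1]]' 20
```

```text
time: 19.25
tool_pos: [618.4, -57.4, 189.7]
tcp_rot: [-180.0, -0.0, 82.0]
ft_force: [-0.7, -0.4, 0.7]
finger_gap: 59.9
time: 20.05
tool_pos: [619.0, -57.5, 191.0]
tcp_rot: [179.9, 0.0, 82.0]
ft_force: [-0.6, 0.8, 5.7]
finger_gap: 11.7
```

```bash
python3 -m inch '[[[0,-0.5,-0.1],[0,0,0],0.1],[[0,-2,-0.1],[0,0,0],0.1],[[0,-4,-0.1],[0,0,0],0.1],[[0,-6,-0.1],[0,0,0],0.1],[[0,-8,-0.1],[0,0,0],0.1],[[0,-10,-0.1],[0,0,0],0.1],[[0,-12,-0.1],[0,0,0],0.1],[[0,-13.5,-0.1],[0,0,0],0.1],[[0,-14.2,-0.1],[0,0,0],0.1],[[0,-14.2,-0.1],[0,0,0],0.1],[[0,-14.2,-0.1],[0,0,0],0.1]]'
python3 -m inch '[[[0,-0.15,0],[0,0,0],0.1],[[0,-0.3,0],[0,0,0],0.1],[[0,-0.3,0],[0,0,0],0.1]]'
python3 -m inch '[[[0,-0.1,0],[0,0,0],0.1],[[0,-0.1,0],[0,0,0],0.1]]'
python3 -m inch '[[[0,-0.1,0],[0,0,0],0.1],[[0,-0.1,0],[0,0,0],0.1]]'
```

```text
time: 21.15
tool_pos: [477.8, -37.7, 190.9]
tcp_rot: [-180.0, 0.0, 82.0]
ft_force: [-2.3, -0.2, 3.2]
finger_gap: 11.3
time: 21.45
tool_pos: [475.3, -37.3, 190.9]
tcp_rot: [180.0, 0.0, 82.0]
ft_force: [1.5, -1.8, 1.5]
finger_gap: 11.5
time: 21.65
tool_pos: [474.0, -37.2, 190.9]
tcp_rot: [180.0, 0.0, 82.0]
ft_force: [2.6, -2.4, 3.3]
finger_gap: 11.4
time: 21.85
tool_pos: [472.9, -37.0, 190.9]
tcp_rot: [180.0, 0.0, 82.0]
ft_force: [1.4, -4.1, 1.9]
finger_gap: 11.4
```

```bash
python3 -m inch '[[[0,-0.1,0],[0,0,0],0.1],[[0,-0.1,0],[0,0,0],0.1]]'
python3 -m inch '[[[0,-0.1,0],[0,0,0],0.1],[[0,-0.1,0],[0,0,0],0.1]]'
python3 -m inch '[[[0,-0.1,0],[0,0,0],0.1],[[0,-0.1,0],[0,0,0],0.1]]'
```

```text
time: 22.05
tool_pos: [472.7, -37.0, 190.9]
tcp_rot: [179.9, 0.0, 82.0]
ft_force: [6.9, -3.5, -0.8]
finger_gap: 11.4
time: 22.25
tool_pos: [472.7, -37.0, 191.0]
tcp_rot: [179.7, 0.0, 82.0]
ft_force: [14.0, -4.2, -4.7]
finger_gap: 11.9
time: 22.45
tool_pos: [472.6, -37.0, 191.0]
tcp_rot: [179.6, 0.0, 82.0]
ft_force: [19.8, -4.8, -9.3]
finger_gap: 11.4
```

```bash
python3 -m inch '[[[0,0.15,0],[0,0,0],0.1],[[0,0.15,0],[0,0,0],0.2],[[0,0.15,0],[0,0,0],0.5],[[0,0.15,0],[0,0,0],0.5],[[0,0.15,0],[0,0,0],0.5],[[0,0.15,0],[0,0,0],0.5],[[0,0.15,-3],[0,0,0],0.7],[[0,0.15,-7],[0,0,0],0.7],[[0,0.15,-10],[0,0,0],0.7],[[-4,0.15,-10],[0,0,0],0.7],[[-9,0.15,-10],[0,0,0],0.7],[[-14,0.15,-10],[0,0,0],0.7],[[-19,0.15,-10],[0,0,0],0.7],[[-24,0.15,-10],[0,0,0],0.7],[[-27,0.15,-10],[0,0,0],0.7],[[-27,0.15,-10],[0,0,0],0.7],[[-27,0.15,-10],[0,0,0],0.7]]'
python3 -c "
from h import *
for n in('side','top'):
    im=viewer.snapshot(n)[:,:,::-1]
    cv2.imwrite(f'pics/{n}12f.png',im)
    crop(im,270,70,440,250,3.3,f'pics/{n}12.png')
    overlay(n,im,(528.5,-44),-8.1,0,(528,-44),(270,70,440,250),3.3,f'pics/{n}12o.png',45)
"
```

```text
time: 24.15
tool_pos: [433.4, -304.3, 290.5]
tcp_rot: [-180.0, -0.0, 81.9]
ft_force: [0.1, 0.9, -0.7]
finger_gap: 59.8
```

View pics/side12.png

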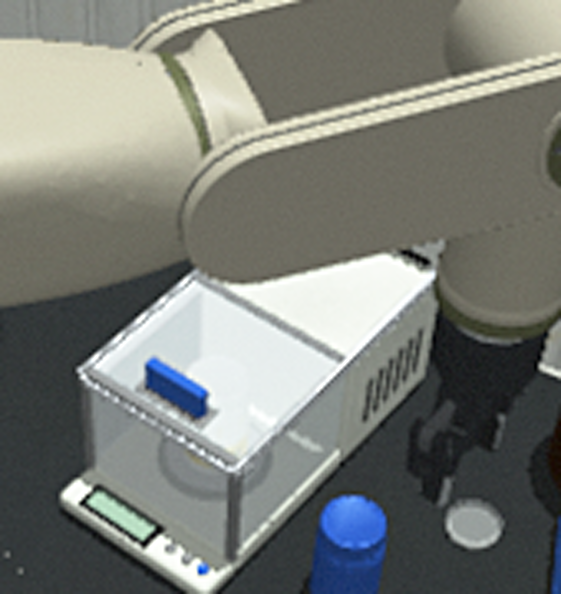

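View pics/top12f.png

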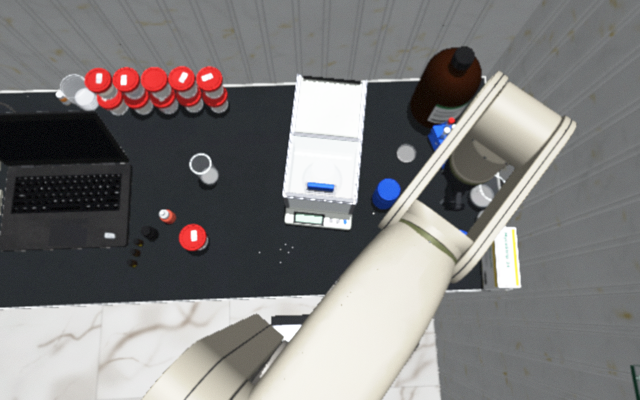

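View pics/top12o.png

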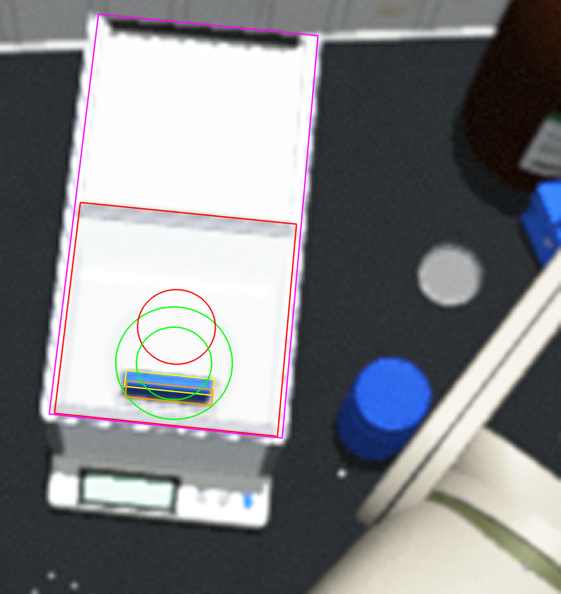

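View pics/side12f.png

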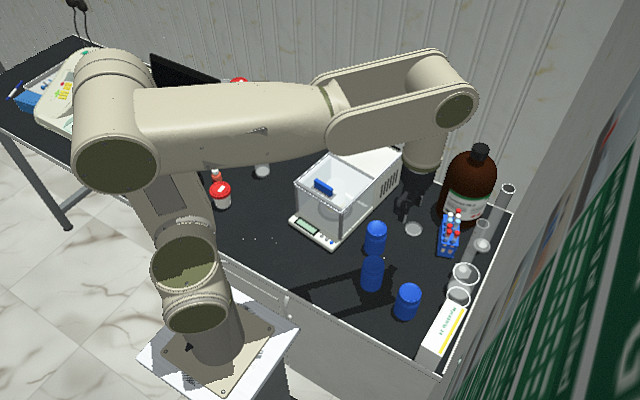

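```bash
python3 -c "
from h import *
t=cv2.imread('pics/top12f.png'); a=np.clip((t.astype(float)-200)*255/55,0,255).astype('uint8')
crop(a,275,120,365,220,5.5,'pics/t13.png')
overlay('top',a,(528.5,-44),-8.1,0,(528,-44),(275,120,365,220),5.5,'pics/t13o.png',45)
"
```

```text
(no output)
```

View pics/t13.png

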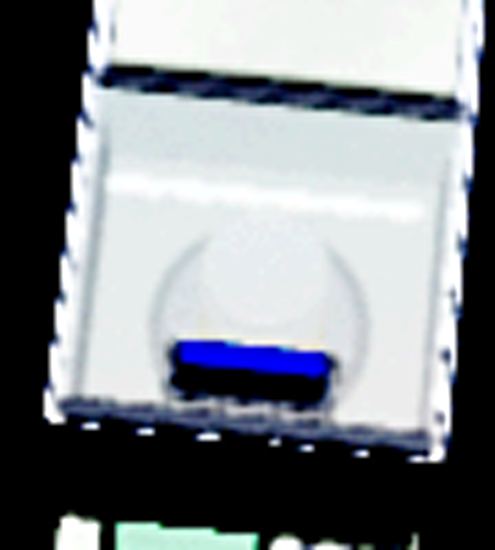

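View pics/t13o.png

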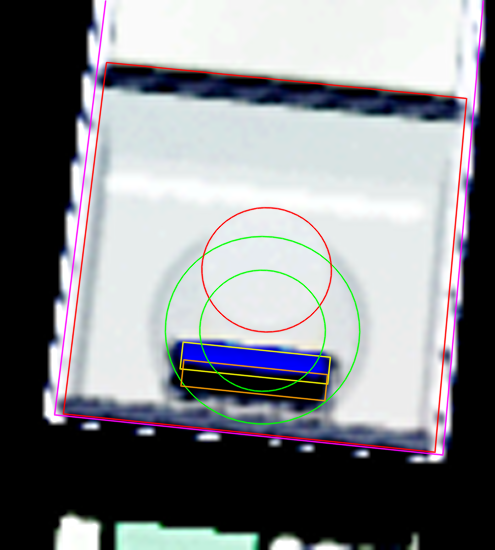

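```bash
python3 -c "
from bench import r
print(r.hand_in())"
```

```text
the job is handed in; nothing more can be done
None
```

The salts pot is standing upright in the middle of the weighing pan with the roof door shut over it, and the job is handed in (about 24 s used of 64 s).

- **Opening the door:** I slid it back by its blue grip bar until it met its rear stop.
- **Placing the pot:** I lifted the white, yellow-labelled pot and lowered it onto the pan until I felt light contact (up to about 9 N). I then let go and backed out.
- **Shutting the door:** I slid it forward to its front stop, with a peak push of about 20 N. The tool travelled about 148 mm between the two stops, matching the stated travel.

**Last checks, in the pictures after the door was shut and the arm was clear:**
- **Door:** the grip bar lines up with its shut position to about 1–2 mm.
- **Pot:** it is upright and within about 2–4 mm of the pan centre.
- **Cup, beaker and blue pots:** the cup and beaker are where they were. The blue pots also look unmoved, though the arm hid some of them in the top view.
- **Disagreement:** the two cameras and the robot's own readings differed by 2–5 mm along the balance, so I aimed between them. No check failed.

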